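# Make the bench doser ready for the next batch

### The job

Make the doser ready for the next batch: move the round-bottomed flask from its draining stand and set it down gently, without dropping it, in the doser's ring support so that it sits upright and centred, and turn the clicking portion collar anticlockwise until its pointer tooth rests in the click at the big raised mark. Let go of both, and leave the other things on the table where they are.

Things in the scene. Friction and masses are not known exactly. Their poses are not given: they have to be found in the camera images.
- doser: Fixed doser on a steel foot plate. Origin: on the table under the barrel axis; x towards the mark, y from the ring support to the barrel, z up. White housing 190 x 190 mm (x, y), top at z 102; fixed scale disc (188 diameter, top at z 110) with a thin tick per click; fixed barrel, 40 diameter, on the axis up to z 177. Spout folded back at the +x side, below z 70. Ring support at (0, -215).
- mark (a point): On top of the mark: the one big raised dark rib (18 mm long radially, 9 wide, 8 high; the other ticks are thin and flat) on the scale disc, 84 from the barrel axis on the doser's +x side.
- collar (a joint): Collar angle, rad: 0 with pointer at the mark, grows anticlockwise seen from above. Sprung clicks every 20 deg (0.349), 0 among them; about 0.3 N m to leave one, then it snaps to the next. End stops at -3.25 and +1.15. Starts at -2.1 to -3.15: turn 120 to 180 deg anticlockwise, for most wrists by letting go, going back and regrasping. Can overshoot the mark (3 clicks) and be turned back.
- pointer (a point): Tip of the collar's pointer tooth, 72 mm from the barrel axis, 8 above the scale disc. The dark tooth, 12 wide and 14 high, sticks out of the collar's flange (92 diameter, top 11 above the scale disc); it sweeps under the fingers.
- grip_band (a point): On the barrel axis at mid-height of the place to hold the collar, z 145 mm. The dark knurled grip band is a cylinder of 60 diameter from z 121 (flange top) to z 166; the fixed barrel sticks out 11 above it. Hold it from above across any diameter, fingertips above z 121.
- flask: Loose steel flask, 0.18 to 0.33 kg, weighted low: a ball of 80 diameter with a straight neck (36 diameter, a thin lip of 41 at the very top), 118 high in all. Origin: lowest point of the ball; z along the neck. It starts upright in the draining stand.
- flask_centre (a point): Centre of the flask's ball, 40 above its lowest point.
- flask_neck (a point): On the flask's axis in the middle of the free neck, 98 above its lowest point: the place to hold it.
- ring_seat (a point): Where the centre of the flask's ball lies when it sits in the doser's ring support, z 84 above the table. The support is a horizontal wire ring (56 diameter at the wire's centreline, wire 8 thick, top at z 54) on three legs, open at the top, 215 from the barrel axis; nothing stands above it.
- stand: Fixed low draining stand the flask starts in: white foot disc of 92 diameter with the same wire ring, wire centre at z 30. Origin: centre of its underside on the table.
- pack_a: carton pack 120 x 80 x 34 (mm); a bystander, loose on the table. Origin: centre of its underside as it lies.
- pack_b: carton pack 120 x 80 x 34 (mm); a bystander, loose on the table. Origin: centre of its underside as it lies.
- tape_roll: cardboard tape core, 100 outside diameter, 48 high, lying flat (mm); a bystander, loose on the table. Origin: centre of its underside as it lies.
- spray_jar: closed white jar, 64 diameter, 120 high (mm); a bystander, loose on the table. Origin: centre of its underside as it lies.
- canister: closed steel can, 84 diameter, 100 high (mm); a bystander, loose on the table. Origin: centre of its underside as it lies.
- scraper: spatula 200 long (mm); a bystander, loose on the table. Origin: centre of its underside near its middle.
Mind the look-alikes: they are no part of the job. Leave any yellow look-alike of the flask alone.

How it is judged:
At the end, for the whole second after the job is handed in: The collar rests in the click at the mark (within 5 degrees), the flask's ball centre is within 5 mm of its place in the doser's ring support, the neck is within 7 degrees of upright, and all is at rest (value of joint collar between -0.09 and 0.09 rad and velocity of joint collar between -0.1 and 0.1 rad/s and distance between flask_centre and ring_seat below 0.005 m and angle between flask's own z axis and vertical below 0.12 rad and linear speed of flask below 0.02 m/s); the robot touches nothing.
It fails at once if the flask is dropped (moves faster than 0.4 m/s while not held) (contact force between flask and the fingers below 0.3 N and linear speed of flask above 0.4 m/s).
It fails at once if a bystander is pushed more than 40 mm from its place (distance of any of pack_a, pack_b, tape_roll, spray_jar, canister, scraper from where it was at the start of the episode above 0.04 m).
It also fails if it takes over 64 s, if anything falls off the work surface, if the arm or the gripper's body presses on something with over 40 N, if the wrist force passes 120 N, or if a joint passes its speed limit or range.

### The arm

A 6-joint arm with a two-finger parallel gripper is mounted at the origin on the work surface. World frame = base frame: x ahead of the robot, y to its left, z up, the work surface at z = 0. Lengths are in m, angles in rad, forces in N, time in s.
With the tool pointing down it reaches from about 0.325 to 0.775 m from the base axis. Payload 5.5 kg.
Tool frame: the origin (TCP) lies between the finger pads; the fingertips stand 8 mm ahead of it and the grasp point (between the pads) lies 11 mm behind it (tcp_to_tips is the distance from the TCP to the fingertips, in m); z points along the fingers, y is the direction in which the jaws open and shut (so a half turn about z gives the same grasp; the last joint's range is limited). The gripper opens to 88 mm and grips with 3 to 60 N. Pads are 20 mm wide; open, the fingers measure 115 mm over their backs; the gripper's body (75 mm by 178 mm) begins 61 mm behind the grasp point.
Start: joints at [-1.304, 0.091, 1.231, -0, 1.82, -0.057], TCP at [0.191, -0.569, 0.206] pointing down, gripper open.
Joint ranges: [-2.87, 2.87], [-0.86, 2.18], [0.17, 2.46], [-1.51, 4.65], [0.06, 2.69], [-2.65, 2.65]. Speed limits (rad/s): [2.57, 2.57, 3.01, 3.14, 3.14, 3.14].

### API

Orientations are given as a unit quaternion [w, x, y, z].
In Python, from bench import * gives the robot as it stands. Calls block until the motion is done:
- move_to(position, orientation): joint-space move of the TCP to a pose.
- move_l(position, speed=0.15, orientation=None): straight line of the TCP; orientation=None keeps the orientation; speed is the mean speed in m/s.
- movej(angles): joint-space move.
- gripper_open() and close(): open the fingers fully, or close them until they stop; the grip force is fixed at half the most.
- hold(seconds).
- inverse_kinematics(position, orientation): joint angles nearest the present ones, or None.
- state(): the state.
- get_image(name): name is "scene" or "side" or "wrist"; returns a dict with "frame" (420x560x3 uint8, blue, green, red), "depth" (420x560 float32, m along the optical axis (not along the pixel's ray), 0 where there is no reading), "camera_matrix" (3x3 intrinsics, pixels), "view" (4x4, takes a point from world to camera coordinates). Camera axes: x right, y up, looking along -z (the intrinsics and any distortion apply to the point x, -y, -z); pixel columns grow to the right and rows downward; lengths in m; the calibration is good to about 2 mm. A picture is of the moment at which its call begins.
A pose or a line that the arm cannot do raises IKError and nothing moves.
- job_done(): hands the job in, once; it reports no verdict.
The state is a dict: "time": time; "joint_pos": joint angles; "dq": joint speeds; "joint_torque": joint torques, N m; "ee_pos": TCP position; "ee_rot": TCP orientation; "ft_force": force on the tool from outside, world axes, zero at the start; "moment": the same for the moment, N m; "finger_gap": finger opening in m.
Only numpy, scipy, OpenCV 4.12 (cv2) and the standard library are available. Lean on these libraries where they do the work, as an engineer would, in place of code of your own. Each camera call takes 0.05 s, during which the arm holds its last target. There are 200 camera calls.

## Working session

There is one attempt and no reset: what is moved stays moved. The work goes in short steps, each a Python script; the robot and the scene stay as the last script left them, time stands still between calls to the robot, and variables do not carry over. Pictures are saved under pics/ and viewed, about 8 in all and at most 12, crops included, and the job is handed in when it is done.

```bash
mkdir -p pics; ls; cat > h.py <<'E'
from bench import *
import numpy as np, cv2
def grab(n):
    d=get_image(n); return d
def cloud(d):
    Z=d["depth"].astype(float); K=np.array(d["camera_matrix"]); V=np.array(d["view"])
    v,u=np.mgrid[:Z.shape[0],:Z.shape[1]]
    pc=np.stack([(u-K[0,2])/K[0,0]*Z,-(v-K[1,2])/K[1,1]*Z,-Z],-1)
    R,t=V[:3,:3],V[:3,3]
    P=(pc-t)@R
    P[Z==0]=np.nan
    return P
E
python3 - <<'E'
from h import *
a=[]
for n in("scene","side"):
    d=grab(n); np.savez("pics/"+n,**{k:d[k] for k in d}); cv2.imwrite(f"pics/{n}0.png",d["frame"])
    print(n,[k for k in d]); print(np.round(d["view"],3))
s=state(); print(s["time"],s["ee_rot"],s["finger_gap"])
E
```

```text
pics
scene ['frame', 'depth', 'camera_matrix', 'view']
[[ 0.642  0.767 -0.01  -0.381]
 [-0.602  0.512  0.613  0.255]
 [ 0.475 -0.387  0.79  -1.522]
 [ 0.     0.     0.     1.   ]]
side ['frame', 'depth', 'camera_matrix', 'view']
[[-0.719 -0.695 -0.014  0.394]
 [ 0.442 -0.472  0.762 -0.318]
 [-0.537  0.542  0.647 -1.027]
 [ 0.     0.     0.     1.   ]]
0.1 [-8.82453861e-04  9.86925402e-01  1.61175258e-01 -9.41370237e-05] 0.08823388027643828
```

View pics/scene0.png

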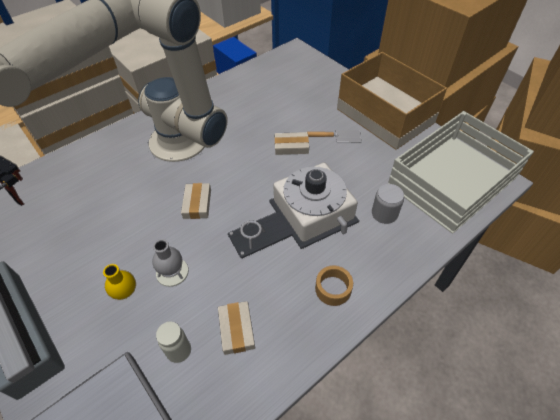

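View pics/side0.png

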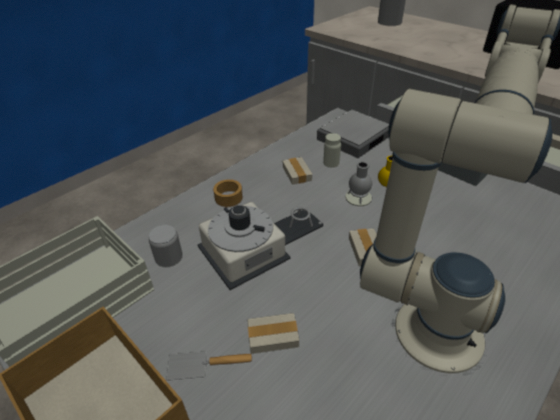

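The steel-grey flask stands in the white stand at scene pixel (167,260). The yellow one at (119,280) is the look-alike. The doser is at (315,195), with its ring at (250,232). Next I'll locate them and confirm in one enlarged crop.

```bash
python3 - <<'E'
from h import *
D={n:np.load(f"pics/{n}.npz") for n in("scene","side")}
from scipy.optimize import least_squares
def box(n,x0,x1,y0,y1,z0,z1):
    P=cloud(D[n])[y0:y1,x0:x1].reshape(-1,3); P=P[np.isfinite(P[:,0])]; return P[(P[:,2]>z0)&(P[:,2]<z1)]
def circ(P,r):
    f=lambda c:np.hypot(P[:,0]-c[0],P[:,1]-c[1])-r
    s=least_squares(f,P[:,:2].mean(0),loss='soft_l1',f_scale=.002); return s.x,len(P),np.abs(f(s.x)).mean()
def sph(P,r):
    f=lambda c:np.linalg.norm(P-c,axis=1)-r
    V=s=least_squares(f,P.mean(0)-[0,0,.02],loss='soft_l1',f_scale=.002); return s.x,len(P),np.abs(f(s.x)).mean()
for n,b,dz,rg in(("scene",(150,188,238,285),(278,355,165,220),(236,266,220,245)),("side",(345,375,158,205),(205,280,203,260),(285,318,205,225))):
    print(n,"ball",sph(box(n,*b,.035,.085),.04))
    print(" neck",circ(box(n,*b,.095,.125),.018)); print(" maxz",box(n,*b,.0,.2)[:,2].max())
    print(" grip",circ(box(n,*dz,.128,.160),.030))
    Q=box(n,*dz,.172,.182); print(" barrel top",Q.mean(0),len(Q))
    Q=box(n,*dz,.106,.1135); f=cv2.minEnclosingCircle(Q[:,:2].astype(np.float32)); print(" disc",f)
    Q=box(n,*dz,.094,.106); print(" housing",cv2.minAreaRect(Q[:,:2].astype(np.float32)))
    Q=box(n,*rg,.044,.060); print(" ring",circ(Q,.028), Q[:,2].max())
a=cv2.resize(D["scene"]["frame"][155:245,225:365],None,fx=4,fy=4,interpolation=2)
b=cv2.resize(D["scene"]["frame"][225:315,95:200],None,fx=4,fy=4,interpolation=2)
cv2.imwrite("pics/crop1.png",np.vstack([cv2.copyMakeBorder(b,0,0,0,140,0),a])[:, :] if 0 else cv2.resize(np.hstack([b,a]),None,fx=.8,fy=.8))
E
```

```text
scene ball (array([ 0.4642193 , -0.30032589,  0.06359556]), 265, np.float64(0.0008469907507146599))
 neck (array([ 0.46608432, -0.30042073]), 169, np.float64(0.0028423345028932676))
 maxz 0.14725341180960078
 grip (array([0.56370546, 0.15521314]), 150, np.float64(0.0010963310566319184))
 barrel top [0.56619553 0.15191628 0.17631678] 112
 disc ((0.5672668218612671, 0.1535787433385849), 0.10986386239528656)
 housing ((0.5659594535827637, 0.15305590629577637), (0.1894042044878006, 0.19204959273338318), 78.5451431274414)
 ring (array([ 0.52224024, -0.05690992]), 155, np.float64(0.0021257962554987486)) 0.059890020884254935
side ball (array([ 0.46127544, -0.30233549,  0.06309906]), 244, np.float64(0.0014916074152933674))
 neck (array([ 0.46038743, -0.30058283]), 108, np.float64(0.0025753797619666257))
 maxz 0.14643634430294783
 grip (array([0.56117689, 0.15295395]), 179, np.float64(0.0010359157282373785))
 barrel top [0.55818811 0.15488003 0.17548424] 93
 disc ((0.5603997111320496, 0.15380080044269562), 0.09585345536470413)
 housing ((0.5585010647773743, 0.15492786467075348), (0.187625452876091, 0.19180810451507568), 77.57878112792969)
 ring (array([ 0.51517664, -0.05547244]), 125, np.float64(0.002175230836182937)) 0.05575270150330766
```

View pics/crop1.png

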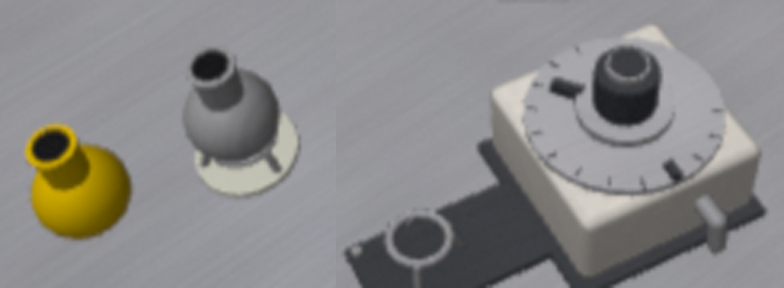

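The crop confirms the grey flask in the white stand. It also shows the pointer tooth at scene pixel (297,182), the mark at (330,208) beside the folded spout, and the empty ring. I'll work out the angles, then go above the flask and measure again from the wrist camera.

```bash
cat >> h.py <<'E'
from scipy.spatial.transform import Rotation as Ro
def down(a):  # tool z down, jaw axis y along world angle a
    y=np.array([np.cos(a),np.sin(a),0]); z=np.array([0,0,-1.]); x=np.cross(y,z)
    q=Ro.from_matrix(np.c_[x,y,z]).as_quat(); return [float(v) for v in (q[3],q[0],q[1],q[2])]
C=np.array([.5624,.154]); YD=np.array([.204,.979]); YD/=np.linalg.norm(YD); XD=np.array([YD[1],-YD[0]])
RING=C-.215*YD
FL=np.array([.4627,-.3013])
def ray(d,u,v,z):
    K=np.array(d["camera_matrix"]);V=np.array(d["view"]);R,t=V[:3,:3],V[:3,3]
    o=-R.T@t; r=R.T@np.array([(u-K[0,2])/K[0,0],-(v-K[1,2])/K[1,1],-1]); return o+r*(z-o[2])/r[2]
def dang(p):
    w=np.asarray(p)[:2]-C; return np.arctan2(w@YD,w@XD),np.linalg.norm(w)
E
python3 - <<'E'
from h import *
d=np.load("pics/scene.npz")
print("pointer",dang(ray(d,297,182.5,.122)),"mark",dang(ray(d,330,208,.116)),"yellow",ray(d,113,271,.118))
s=state();a=np.arctan2(-.3013,.4627)
for k in np.radians(np.arange(-90,91,30)):
    j=inverse_kinematics([*FL,.22],down(k)); j2=inverse_kinematics([*RING,.22],down(k)); j3=inverse_kinematics([*C,.24],down(k))
    print(np.degrees(k).round(),*[None if j is None else np.round(j[5],2) for j in(j,j2,j3)])
move_to([*FL,.24],down(np.radians(60)))
d=grab("wrist");cv2.imwrite("pics/w1.png",d["frame"])
P=cloud(d).reshape(-1,3);P=P[np.isfinite(P[:,0])];P=P[np.hypot(P[:,0]-FL[0],P[:,1]-FL[1])<.06]
T=P[(P[:,2]>.136)&(P[:,2]<.15)];print("lip",len(T),cv2.minEnclosingCircle(T[:,:2].astype(np.float32)),T.mean(0))
print(state()["time"],state()["ee_pos"],state()["joint_pos"])
E
```

```text
pointer (np.float64(-2.3426993405222483), np.float64(0.05260408818356801)) mark (np.float64(-0.0027623744923986238), np.float64(0.08787659941092682)) yellow [ 0.43825725 -0.42884644  0.118     ]
-90.0 0.93 1.4 1.78
-60.0 0.41 0.87 1.26
-30.0 -0.12 0.35 0.73
0.0 -0.64 -0.17 0.21
30.0 -1.16 -0.7 -0.31
60.0 -1.69 -1.22 -0.84
90.0 -2.21 -1.74 -1.36
lip 1668 ((0.4637249708175659, -0.30077576637268066), 0.020406218245625496) [ 0.46318739 -0.30052363  0.14244142]
1.6 [ 0.46227503 -0.3019598   0.23975756] [-6.40087061e-01 -2.80681348e-02  1.29232944e+00 -2.41173506e-04
  1.87769738e+00 -1.68525599e+00]
```

View pics/w1.png

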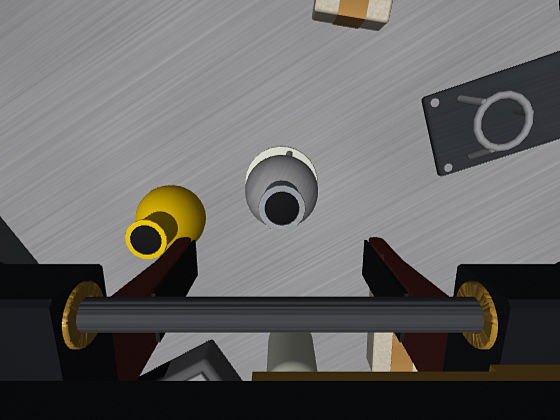

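The wrist view shows the flask's lip clear at (282,208), the yellow one to the left at (148,238), and the ring at (503,120). The lip centre measures (0.4636, -0.3007), so I'll grasp with the jaws across that line and carry the flask over.

```bash
python3 - <<'E'
from h import *
F=[.4636,-.3007]; q=down(0)
move_to([*F,.22],q); move_l([*F,.112],.12)
close(); s=state(); print(s["time"],s["finger_gap"],s["ft_force"])
move_l([*F,.135],.05); move_l([*F,.25],.15)
s=state(); print(s["finger_gap"],s["ft_force"],s["ee_pos"])
move_l([*RING,.25],.18); hold(.3)
s=state();print(s["time"],s["ee_pos"],s["ft_force"],s["finger_gap"],RING)
d=grab("scene");e=grab("side")
for n,d in(("scene",d),("side",e)):
    np.savez("pics/h_"+n,**d)
    P=cloud(d).reshape(-1,3);P=P[np.isfinite(P[:,0])];P=P[np.linalg.norm(P-[*RING,.203],axis=1)<.05];P=P[P[:,2]<.225]
    from scipy.optimize import least_squares
    print(n,len(P),least_squares(lambda c:np.linalg.norm(P-c,axis=1)-.04,[*RING,.203],loss='soft_l1',f_scale=.002).x)
E
```

```text
4.4917 0.0352571264326296 [ 0.60123314 -0.12511978  0.27041778]
0.03530960653016348 [ 0.09944425  0.30257044 -3.11784961] [ 0.46338288 -0.30052055  0.24874311]
7.8583 [ 0.51848639 -0.05692315  0.24995967] [ 0.24069151 -0.68918541 -1.37505038] 0.03485652836494765 [ 0.51854125 -0.056479  ]
scene 329 [ 0.51887176 -0.0561358   0.20198076]
side 341 [ 0.51618177 -0.05827081  0.20143855]
```

```bash
python3 - <<'E'
from h import *
T=RING+[.001,.0007]
move_l([*T,.160],.12); move_l([*T,.139],.05)
f0=np.array(state()["ft_force"])
z=.139
while z>.129:
    z-=.0015; move_l([*T,z],.02); f=np.array(state()["ft_force"])-f0
    print(round(z,4),f.round(2))
    if f[2]>2.: break
hold(.2); s=state(); print(s["time"],s["ee_pos"],s["ft_force"])
d=grab("side"); cv2.imwrite("pics/side_pl.png",cv2.resize(d["frame"][150:270,220:380],None,fx=4,fy=4))
P=cloud(d).reshape(-1,3);P=P[np.isfinite(P[:,0])];P=P[np.linalg.norm(P-[*T,.084],axis=1)<.05];P=P[(P[:,2]<.11)&(P[:,2]>.06)]
from scipy.optimize import least_squares
print(len(P),least_squares(lambda c:np.linalg.norm(P-c,axis=1)-.04,[*T,.084],loss='soft_l1',f_scale=.002).x)
E
```

```text
0.1375 [-0.2  -0.73  0.22]
0.136 [ 0.03 -0.77  0.68]
0.1345 [ 0.22 -1.49  0.45]
0.133 [-0.68 -1.36 -0.02]
0.1315 [-0.08 -0.68  3.82]
10.875 [ 0.51978577 -0.05593839  0.13206011] [-0.15321769 -0.55310637  2.4308335 ]
307 [ 0.51703639 -0.0570342   0.08363848]
```

View pics/side_pl.png

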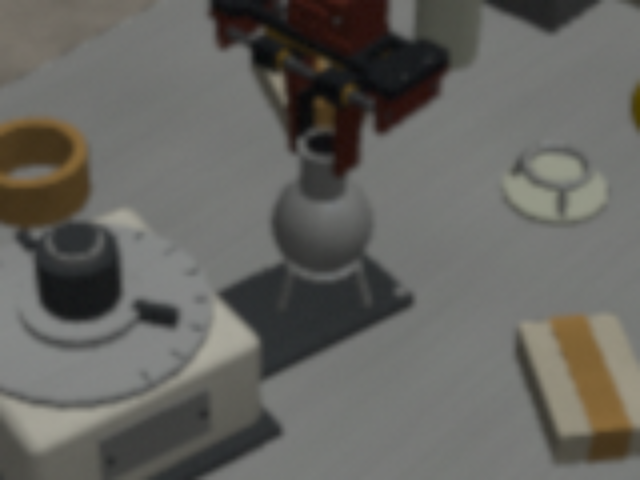

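The picture shows the ball seated on the ring legs at (322,225), upright, and the force rise came at the expected height. Next I'll release it, retreat, and look at the collar from above.

```bash
python3 - <<'E'
from h import *
from scipy.optimize import least_squares
gripper_open(); p=state()["ee_pos"]; move_l([p[0],p[1],.26],.15)
for n in("scene","side"):
    d=grab(n);P=cloud(d).reshape(-1,3);P=P[np.isfinite(P[:,0])];P=P[np.linalg.norm(P-[*RING,.084],axis=1)<.05];P=P[(P[:,2]<.11)&(P[:,2]>.06)]
    print(n,least_squares(lambda c:np.linalg.norm(P-c,axis=1)-.04,[*RING,.084],loss='soft_l1',f_scale=.002).x)
move_to([*(C-.05*XD),.29],down(-.3)); 
d=grab("wrist");np.savez("pics/w2",**d);cv2.imwrite("pics/w2.png",d["frame"])
P=cloud(d).reshape(-1,3);P=P[np.isfinite(P[:,0])];P=P[np.hypot(*(P[:,:2]-C).T)<.06]
T=P[(P[:,2]>.172)&(P[:,2]<.182)];print(len(T),cv2.minEnclosingCircle(T[:,:2].astype(np.float32)))
print(state()["time"],state()["joint_pos"])
E
```

```text
scene [ 0.52001631 -0.0553817   0.08391352]
side [ 0.51737134 -0.05779725  0.08298986]
1429 ((0.5629224181175232, 0.1538141816854477), 0.020236749202013016)
13.9083 [ 2.44727512e-01 -3.89896872e-02  1.21384221e+00 -5.50691085e-04
  1.96756376e+00  5.45216418e-01]
```

View pics/w2.png

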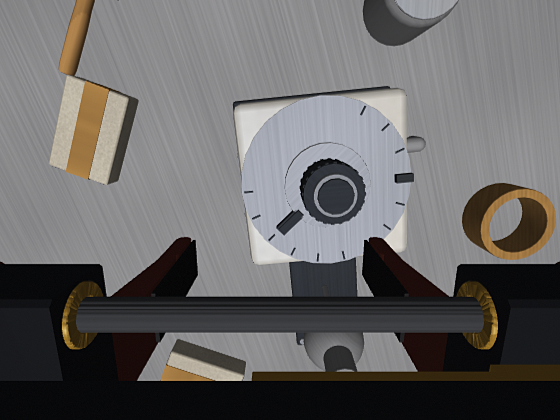

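The view shows the pointer tooth with its tip near (279,231), the mark at (404,178) and the band at (335,194). I'll compute the angle and turn. Joint 6 has enough range to do it in one grasp.

```bash
python3 - <<'E'
from h import *
d=np.load("pics/w2.npz")
p=dang(ray(d,279,231,.118)); m=dang(ray(d,404,178,.118)); pm=dang(ray(d,289,222,.121))
print("pointer",p,pm,"mark",m)
n=round((p[0]-m[0])/(np.pi/9)); rot=-n*np.pi/9; print(n,rot)
assert -9<=n<=-6
G=np.array([.5626,.1539]); a=.21-1.3 
a0=-1.2
move_to([*G,.24],down(a0)); move_l([*G,.137],.12); close()
s=state();print(s["time"],s["finger_gap"],np.round(s["ft_force"],2),np.round(s["moment"],2),s["joint_pos"])
q0=np.array(s["joint_pos"],float)
k=5
for i in range(1,k+1):
    q=q0.copy(); q[5]-=rot*i/k; movej([float(x) for x in q]); s=state()
    print(round(s["time"],2),np.round(s["ft_force"],1),np.round(s["moment"],2),round(s["joint_pos"][5],3),np.round(s["ee_pos"],4))
hold(.3)
d=grab("scene");np.savez("pics/s3",**d);cv2.imwrite("pics/s3.png",cv2.resize(d["frame"][130:250,225:385],None,fx=4,fy=4,interpolation=2))
E
```

```text
pointer (np.float64(-2.442561533297451), np.float64(0.07226703166873348)) (np.float64(-2.4448158568688316), np.float64(0.05646118091133052)) mark (np.float64(0.0037431140304284506), np.float64(0.08372310619209647))
-7 2.443460952792061
16.3083 0.059154026729994376 [ 0.51 -1.34  1.09] [-0.16 -0.1   0.06] [ 2.08517497e-01  4.29342960e-02  1.40219299e+00 -3.40976708e-04
  1.69592930e+00  1.40868136e+00]
16.85 [ 1.8 -2.8 -0.3] [-0.38 -0.33  0.14] 0.923 [0.5631 0.1533 0.1373]
17.39 [ 4.  -3.7 -1.1] [-0.59 -0.61  0.23] 0.433 [0.5635 0.1531 0.1373]
17.93 [ 5.7 -2.7 -1.5] [-0.55 -0.99 -0.1 ] -0.055 [0.5641 0.1531 0.1373]
18.48 [ 8.6 -1.1 -1.1] [-0.53 -1.39  0.15] -0.544 [0.5645 0.1534 0.1373]
19.02 [10.1 -0.3 -3.1] [-0.18 -1.7   0.11] -1.033 [0.5648 0.1538 0.1373]
```

View pics/s3.png

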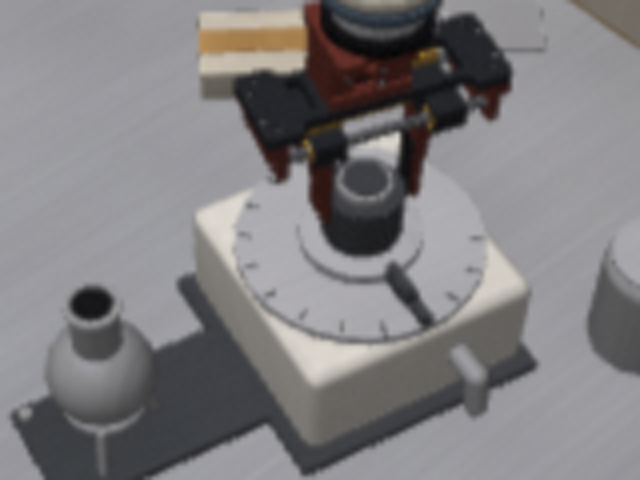

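The pointer now lines up with the mark, both around (410,290), and the flask stands upright in the ring. I'll release, retreat and verify.

```bash
python3 - <<'E'
from h import *
from scipy.optimize import least_squares
gripper_open(); p=state()["ee_pos"]; move_l([p[0],p[1],.24],.12)
move_to([*(C-.05*XD),.29],down(-.3)); hold(.3)
for n in("scene","side"):
    d=grab(n);P0=cloud(d).reshape(-1,3);P0=P0[np.isfinite(P0[:,0])];P=P0[np.linalg.norm(P0-[*RING,.084],axis=1)<.05];P=P[(P[:,2]<.11)&(P[:,2]>.06)]
    N=P0[np.hypot(*(P0[:,:2]-RING).T)<.04]; N=N[(N[:,2]>.157)&(N[:,2]<.168)]
    print(n,least_squares(lambda c:np.linalg.norm(P-c,axis=1)-.04,[*RING,.084],loss='soft_l1',f_scale=.002).x,"lip",cv2.minEnclosingCircle(N[:,:2].astype(np.float32)))
d=grab("wrist");np.savez("pics/w4",**d);cv2.imwrite("pics/w4.png",d["frame"]);print(state()["time"],state()["finger_gap"],state()["ft_force"])
E
```

```text
scene [ 0.52042532 -0.05546303  0.08371937] lip ((0.5208215117454529, -0.056611113250255585), 0.02083081379532814)
side [ 0.51752339 -0.05781044  0.08292236] lip ((0.5176486968994141, -0.05716733634471893), 0.021157845854759216)
22.8667 0.08772468349823895 [-0.01588105 -0.17077644 -0.18717356]
```

View pics/w4.png

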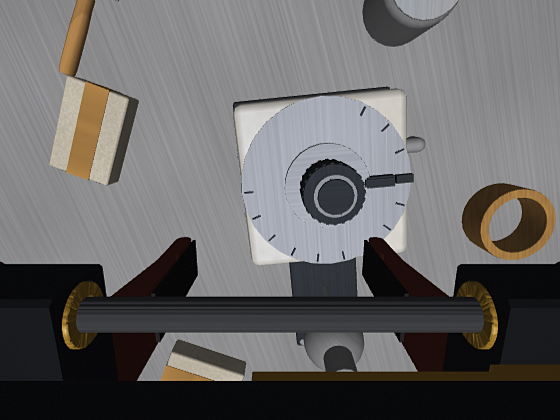

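The pointer tooth (tip about (395,179)) lies in line with the mark at (404,178), and the bystanders in view look unmoved. I'll do a numeric check and hand in.

```bash
python3 - <<'E'
from h import *
d=np.load("pics/w4.npz"); a=dang(ray(d,394,179.5,.118)); print(a, dang(ray(d,380,181,.121)))
if abs(a[0])<.08: job_done(); print("handed in")
E
```

```text
(np.float64(0.00348255086636371), np.float64(0.07316007537250184)) (np.float64(0.01050774317325304), np.float64(0.05726705782393119))
the job is handed in; nothing more can be done
handed in
```

I moved the grey flask from its stand into the doser's ring support. I turned the collar 140° (7 clicks) anticlockwise to the mark in one grasp, then let go of both and handed the job in at about 23 s of the 64 s allowed.

**Collar:** the last check put the pointer at about 0.003 rad at its tip and 0.010 rad at mid-tooth, within the 0.09 rad limit.

**Flask:** the two outside cameras disagree by about 4 mm, which leaves some doubt. Their average puts the ball centre about 0.5 mm from the seat I computed and at z 83–84 mm, where it should be 84. The lip sits within about 1.5 mm of the ball axis, so the neck is upright.

**Bystanders and contact:** the ones in the final wrist view looked unmoved; I did not measure any of them. The gripper was open and clear with almost no wrist force. No check failed.

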